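Set the straightedge and raise the telescoping lamp

TASK

Get the steel bench block ready for a flatness check: lay the knobbed straightedge flat on the worktop with its thin working edge flush against the block's long face that looks towards the robot, about centred on it, and let go of it. Then squeeze the button on the side of the telescoping lamp's grip, pull the lamp straight up past its first stop to its second stop (both sections fully out) and finish while still holding it there with the button pressed in; it sinks if let go. Leave the loose tools lying around where they are.

Things in the scene. Friction and masses are not known exactly. Their poses are not given: they have to be found in the camera images.
- knob (a point): Centre of the square black knob (24 x 24 mm, from z = 6 to 36 mm) of the loose steel straightedge (0.15 kg); 21 mm above its underside. Axes: z up, x squarely to the thin working edge (33 mm off; back edge 17 mm the other way), y along the length. Fingers closing along y clear the block when they open. Starts flat between robot and block, working edge away from the robot.
- edge (a point): Middle of the straightedge's working edge, on its underside: 33 mm along x from the knob's centre, 21 mm lower. Axes as for the knob. The straightedge is a flat bar 160 mm long (y), 50 mm wide (x), 6 mm thick; its working edge is a thin lip (9 mm wide, 3.5 mm thick) along the whole length.
- block_face (a point): Steel bench block, 60 mm deep (x), 110 mm long (y), 25 mm tall, screwed to the worktop. This point is the middle of the bottom edge of its long face towards the robot. y runs along this face, x points into the block: the face is the plane x = 0. Flush: the straightedge's edge at x = 0, axes parallel.
- lamp_grip (a point): Centre of the lamp's grip (black block 36 mm along x, 30 mm along y, flat top 20 mm above this point) at the height of the button; 150 mm above the worktop when collapsed. x points along the 88 mm lamp bar that juts from the foot of the grip (bar top 28 mm below this point), z up. It slides only straight up and down, on two tubes on a post with a 90 x 80 mm base screwed down.
- button_face (a point): Middle of the button's outer face when out: 22 mm along the grip's +y axis from lamp_grip (axes alike). The button, 17 mm wide, 22 mm tall, stands 7 mm proud of the +y side and goes in 6 mm along -y against 2.4 to 6 N. The -y side is plain: squeezing the +y and -y sides between the fingers (37 mm across, 31 mm when pressed) presses it.
- lamp_button (a joint): How far the lamp's side button is pressed, m: 0 out, 0.006 fully in. While the lamp is collapsed and this is below about 0.005, a pin locks the lamp down.
- lamp_upper (a joint): How far the upper (thin) telescope section is drawn out of the lower one, m: 0 in, 0.055 at its end, which is the first stop. It takes about 3 N and comes out first.
- lamp_lower (a joint): How far the lower (thick) telescope section is drawn out of the post, m: 0 in, 0.055 at its end. It comes out after the first stop, takes about 10 N in all, and its end (110 mm of total lift) is the second stop. Both sections sink back by weight and spring when let go.
- tweezers: Loose bystander: cross-lock tweezers, 150 mm long, flat on the worktop. Origin at the centre of the underside.
- scribe: Loose bystander: thin steel scribe, 151 mm long. Origin at the centre of the underside.
- ring_clamp: Loose bystander: wooden ring clamp, 120 mm long, 22 mm thick. Origin at the centre of the underside.
- flux_cup: Loose bystander: small dark cup, 28 mm across, 17 mm tall. Origin at the centre of the underside.

How it is judged:
By the outcome, as a careful person would: the job done as asked, in the order asked, and still so for the second after the job is handed in, while the arm keeps its last pose, push and grip.
It also fails if it takes over 51 s, if anything falls off the work surface, if the arm or the gripper's body presses on something with over 40 N, if the wrist force passes 120 N, or if a joint passes its speed limit or range.

ROBOT

A 6-joint arm with a two-finger parallel gripper is mounted at the origin on a cart in front of the work surface, level with it; the furniture and walls round the work are solid. World frame = base frame: x ahead of the robot, y to its left, z up, the work surface at z = 0. Lengths are in mm, angles in rad, forces in N, time in s.
With the tool pointing down it reaches from about 400 to 925 mm from the base axis. Payload 12.5 kg.
Tool frame: the origin (TCP) lies at the very end of the fingers, on their centre line; the grasp point (between the pads) lies 19 mm behind it; x points along the fingers, y is the direction in which the jaws open and shut, and the axes are right-handed (so a half turn about x gives the same grasp; the last joint's range is limited). The gripper opens to 95 mm and grips with 3 to 60 N. Pads are 20 mm wide; open, the fingers measure 119 mm over their backs; the gripper's body (75 mm by 180 mm) begins 59 mm behind the grasp point.
Start: joints at [-1.449, 0.491, 1.559, -0, 1.092, -0.106], TCP at [141.169, -608.869, 184.361] pointing down, gripper open.
Joint ranges: [-3.1, 3.1], [-0.84, 2.19], [0.05, 2.79], [-1.13, 4.28], [0.06, 2.93], [-2.69, 2.69]. Speed limits (rad/s): [2.22, 2.22, 2.79, 3.14, 3.14, 3.14].

INTERFACE

Orientations are given as [roll, pitch, yaw] about the fixed x, y, z axes, in that order (R = Rz(yaw) Ry(pitch) Rx(roll)).
In Python, from cell import * gives the robot as it stands.
- The arm moves only by the tool step_arm, never from a script. Its argument "steps" is a list of rows, each a list of 4 numbers: the shift along the tool's x, y, z in units of 50 mm (1.0 is 50 mm), then the turn about the tool's x in units of 8 degrees (1.0 is 8 degrees). A call has 1 to 20 rows; each row shifts and turns the commanded pose from where the row before left it, along the tool's axes as they then stand; what a row does not reach is not made up. A row lasts 1/8 s, in which the tool goes at most 62.5 mm and 10.7 degrees, less where a joint would pass 70% of its speed; a pose out of reach is approached as far as the arm can. A call is refused whole if a number of a shift passes 1 or a number of a turn 1, either way. A call with a gripper value outside its range is refused whole. "jaw" is the closure, from 0 (fully open) to 1 (shut), set as the call begins (left out, the last holds). The fingers move at their own pace and stop on an object; the grip force is fixed at half the most. Time passes only in rows, so rows that do not move let the fingers close. It gives the time, the measured TCP pose, the force and the opening at its end, in the units of the state.
- state(): the state, without advancing time (a new reading comes with each control period).
- read_camera(name): name is "scene" or "side" or "wrist"; returns the picture (420x560x3 uint8, red, green, blue); there is no depth.
- camera_info(name): a dict with "mtx" (3x3 intrinsics, pixels), "eye" and "attitude" of the camera in the world; the wrist camera has in their place "hand_eye" (4x4, takes a point from camera to tool coordinates, whose origin is the TCP and whose axes are the tool frame's). Camera axes: x right, y down, z forward; pixel columns grow to the right and rows downward; lengths in mm; the calibration is good to about 2 mm. A picture is of the moment at which its call begins: read the wrist's pose just before it. camera_info takes no time and is no camera call.
- job_done(): hands the job in, once; it reports no verdict.
The state is a dict: "t": time; "joints": joint angles; "qvel": joint speeds; "tau": joint torques, N m; "eef_pos": TCP position; "tcp_rot": TCP orientation; "ft_force": force on the tool from outside, world axes, zero at the start; "moment": the same for the moment, N m; "opening": opening from 0.0 (shut) to 1.0 (fully open).
Only numpy, scipy, OpenCV 4.12 (cv2) and the standard library are available. Lean on these libraries where they do the work, as an engineer would, in place of code of your own. Each camera call takes 0.05 s, during which the arm holds its last target.

## Working session

There is one attempt and no reset: what is moved stays moved. The work goes in short steps, Python scripts to look and compute and a tool call to move; the robot and the scene stay as the last step left them, time stands still between calls to the robot, and variables do not carry over. Pictures are saved under pics/ and viewed, and the job is handed in when it is done.

Besides the shell and the picture viewer there is one more tool, called after "Call:" as name(argument=value, ...), one argument or row to a line, values as JSON. step_arm: Moves the arm, as the interface text tells. Its arguments: {"type":"object","properties":{"steps":{"type":"array","items":{"type":"array","items":{"type":"number"}}},"jaw":{"type":"number"}},"required":["steps"]}

```bash
ls; mkdir -p pics; python3 - <<'E'
from cell import *
import cv2
print(state())
for n in ("scene","side","wrist"):
    print(n,camera_info(n))
    cv2.imwrite(f"pics/{n}0.png",read_camera(n)[:,:,::-1])
E
```

```text
pics
{'t': 0.0, 'joints': array([-1.44858830e+00,  4.91525304e-01,  1.55944992e+00, -1.35850308e-05,
        1.09169862e+00, -1.05593215e-01]), 'qvel': array([-8.80536527e-06,  6.32587596e-04, -1.34535840e-03,  5.10413975e-04,
       -4.64948890e-04, -1.01313435e-03]), 'tau': array([-1.27628598e-03, -6.12645507e+01, -2.58180517e+01,  6.92520663e-02,
        4.82087815e-02, -1.30670296e-04]), 'eef_pos': array([ 141.13625882, -608.57112337,  183.7828873 ]), 'tcp_rot': array([-1.66524604,  1.56971507,  1.70415412]), 'ft_force': array([0.52070433, 0.0354438 , 0.63334751]), 'moment': array([0.04490337, 0.01106832, 0.04130395]), 'opening': 1.0043387160260329}
scene {'mtx': array([[483.11026473,   0.        , 281.94092038],
       [  0.        , 483.11026473, 212.30770945],
       [  0.        ,   0.        ,   1.        ]]), 'eye': array([183.14008649, 547.17867325, 690.41504996]), 'attitude': array([-2.18826465e+00, -2.60714923e-04, -2.69025081e+00])}
side {'mtx': array([[398.65810091,   0.        , 278.58849594],
       [  0.        , 398.65810091, 206.51385143],
       [  0.        ,   0.        ,   1.        ]]), 'eye': array([ 439.791097  , -787.58083792,  711.59769536]), 'attitude': array([-2.34919921, -0.00805649, -0.16683931])}
wrist {'mtx': array([[325.55891596,   0.        , 279.82144283],
       [  0.        , 325.55891596, 213.85476116],
       [  0.        ,   0.        ,   1.        ]]), 'hand_eye': array([[ 6.19048303e-04, -2.47152429e-01,  9.68976415e-01,
        -2.00077841e+02],
       [ 9.99998820e-01,  1.51525374e-03, -2.52378619e-04,
        -9.47545996e-01],
       [-1.40586915e-03,  9.68975428e-01,  2.47153075e-01,
        -6.89497104e+01],
       [ 0.00000000e+00,  0.00000000e+00,  0.00000000e+00,
         1.00000000e+00]])}
```

View pics/scene0.png

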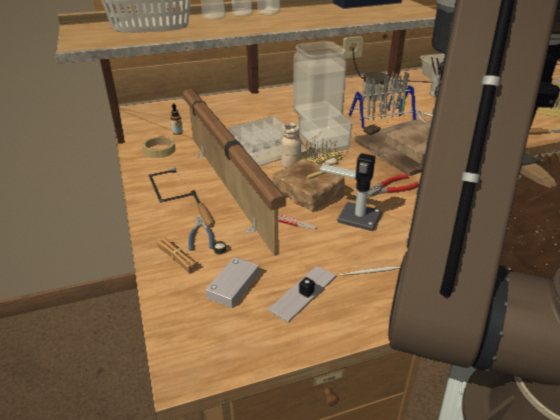

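View pics/side0.png

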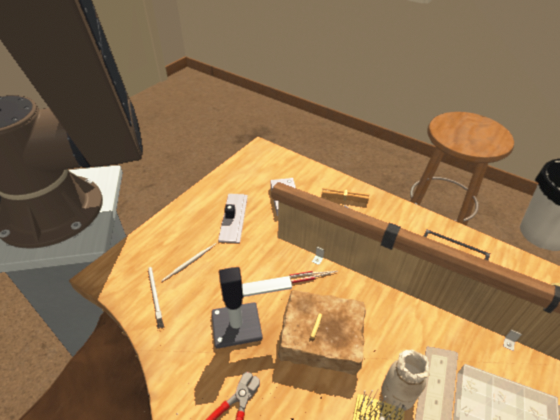

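View pics/wrist0.png

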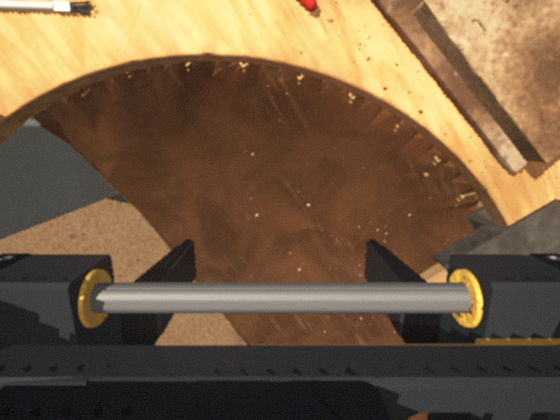

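```bash
cat > h.py <<'E'
from cell import *
import cv2, numpy as np
from scipy.spatial.transform import Rotation as R
def cam(n,st=None):
    i=camera_info(n)
    if n=="wrist":
        T=np.eye(4);T[:3,:3]=R.from_euler('xyz',st['tcp_rot']).as_matrix();T[:3,3]=st['eef_pos']
        T=T@i['hand_eye']; return i['mtx'],T[:3,:3],T[:3,3]
    return i['mtx'],R.from_euler('xyz',i['attitude']).as_matrix(),i['eye']
def ray(c,p):
    K,Rm,e=c; p=np.atleast_2d(np.array(p,float))
    d=np.c_[p,np.ones(len(p))]@np.linalg.inv(K).T@Rm.T
    return e,d
def onz(c,p,z):
    e,d=ray(c,p); s=(z-e[2])/d[:,2]; return e+s[:,None]*d
def proj(c,P):
    K,Rm,e=c; q=(np.atleast_2d(P)-e)@Rm@K.T; return q[:,:2]/q[:,2:]
def tri(c1,p1,c2,p2):
    e1,d1=ray(c1,p1);e2,d2=ray(c2,p2);d1=d1[0]/np.linalg.norm(d1);d2=d2[0]/np.linalg.norm(d2)
    s=np.linalg.lstsq(np.c_[d1,-d2],e2-e1,rcond=None)[0]
    a=e1+s[0]*d1;b=e2+s[1]*d2
    return (a+b)/2,np.linalg.norm(a-b)
def crop(img,x0,y0,x1,y1,s,fn):
    cv2.imwrite(fn,cv2.resize(img[y0:y1,x0:x1],None,fx=s,fy=s,interpolation=cv2.INTER_CUBIC))
E
python3 - <<'E'
from h import *
a=cv2.imread('pics/scene0.png');crop(a,190,230,350,350,5,'pics/s_a.png');crop(a,280,140,430,240,5,'pics/s_b.png')
a=cv2.imread('pics/side0.png');crop(a,140,160,340,300,4,'pics/d_a.png');crop(a,140,240,340,380,4,'pics/d_b.png')
E
```

```text
(no output)
```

View pics/s_a.png

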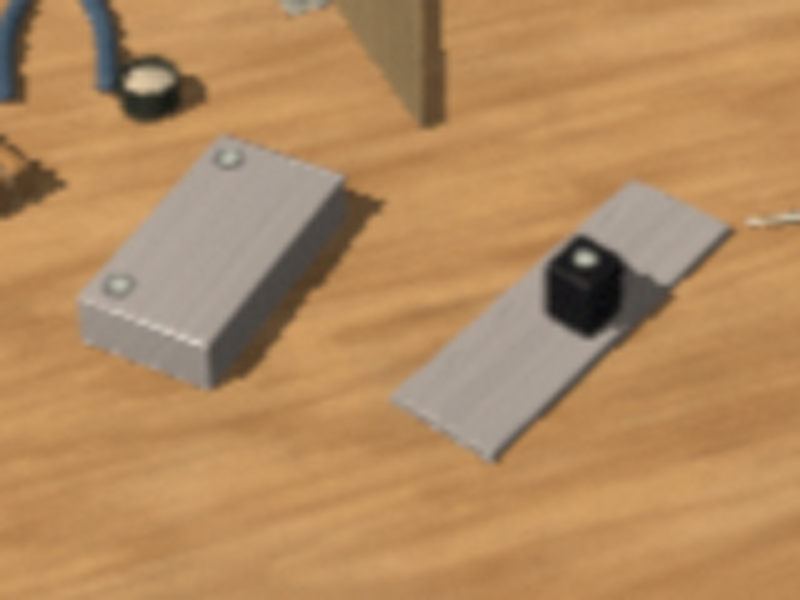

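View pics/s_b.png

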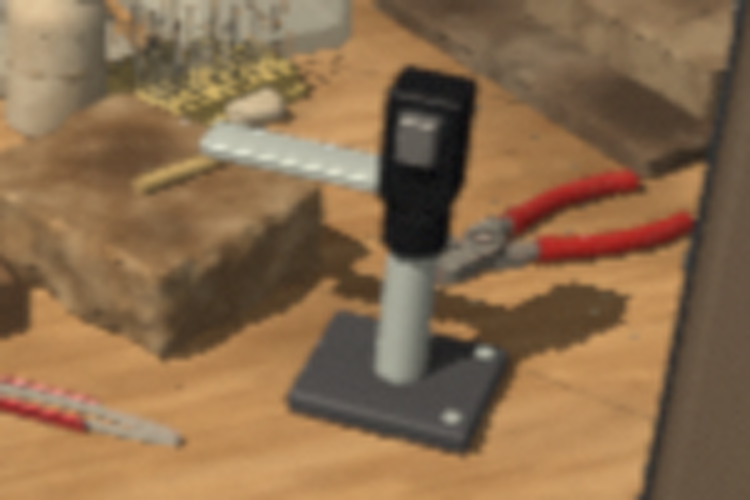

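View pics/d_a.png

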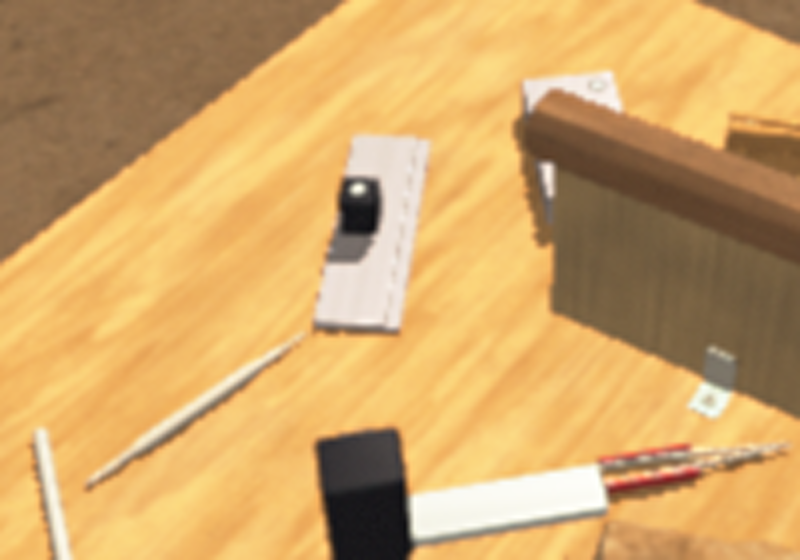

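View pics/d_b.png

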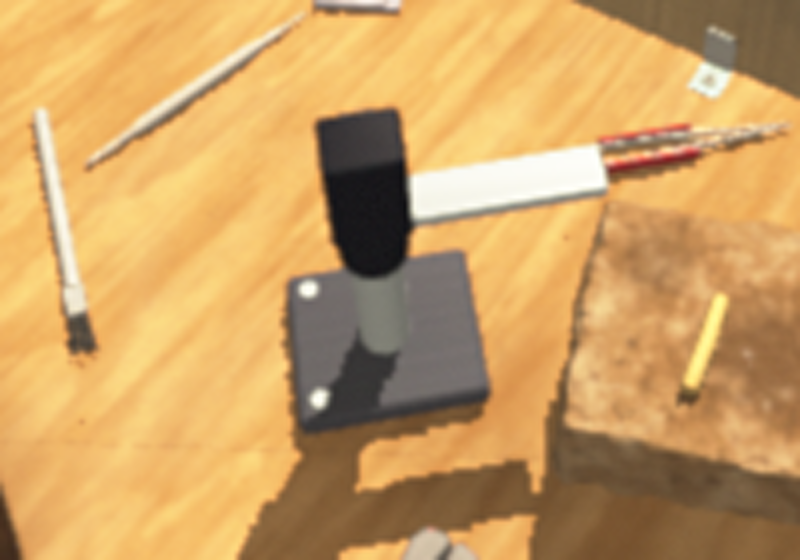

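```bash
python3 - <<'E'
from h import *
np.set_printoptions(precision=1,suppress=True)
S=cam('scene');D=cam('side')
f=lambda P,s,o:(np.array(P,float)+.5)/s-.5+o
a=lambda *P:f(P,5,[190,230]); b=lambda *P:f(P,5,[280,140]); da=lambda *P:f(P,4,[140,160]); db=lambda *P:f(P,4,[140,240])
print('block top',onz(S,a((228,135),(345,180),(213,345),(80,300)),25))
print('block bot',onz(S,a((213,388),(83,343)),0))
def fr(A,B): d=B-A; return np.linalg.norm(d),np.degrees(np.arctan2(d[1],d[0]))
t=onz(S,a((228,135),(345,180),(213,345),(80,300)),25)
print([fr(t[i],t[(i+1)%4]) for i in range(4)])
s=onz(S,a((635,180),(735,230),(495,460),(392,402)),4)
print('se scene',s,s.mean(0),[fr(s[i],s[(i+1)%4]) for i in range(4)])
s=onz(D,da((352,136),(430,140),(400,329),(315,325)),4)
print('se side',s,s.mean(0),[fr(s[i],s[(i+1)%4]) for i in range(4)])
print('knob top',onz(S,a((585,258)),36),onz(D,da((358,188)),36))
g=onz(D,db((316,121),(399,109),(406,160),(325,175)),170)
print('grip top side',g,g.mean(0),[fr(g[i],g[(i+1)%4]) for i in range(4)])
g=onz(S,b((402,68),(475,82),(468,118),(388,103)),170)
print('grip top scene',g,g.mean(0),[fr(g[i],g[(i+1)%4]) for i in range(4)])
print('button',onz(S,b((417,137)),150))
g=onz(D,db((288,280),(463,252),(489,390),(304,428)),10)
print('base side',g,g.mean(0),[fr(g[i],g[(i+1)%4]) for i in range(4)])
print('bar end',onz(D,db((600,147),(606,187)),122), 'bar scene',onz(S,b((203,143),(222,122)),122))
print('tweez',onz(D,db((787,127),(603,165)),3),onz(S,b((182,440),(0,390)),3))
print('scribe',onz(D,db((303,15),(88,165)),3))
print('rail end',onz(D,da((553,312)),0),onz(S,a((425,125)),0))
print('rail top',onz(S,np.array([[279,203],[265,185]]),60),)
print('stone',onz(D,db((610,205),(565,425)),60), onz(S,b((165,350)),0),onz(S,b((165,285)),45))
print('tri rail top corner',tri(S,(278,203),D,da((530,100))[0]))
E
```

```text
block top [[ 610.  -108.1   25. ]
 [ 552.3 -104.6   25. ]
 [ 553.2    0.1   25. ]
 [ 612.     1.8   25. ]]
block bot [[555.4  -0.7   0. ]
 [613.8   1.    0. ]]
[(np.float64(57.83161665113966), np.float64(176.52542760019293)), (np.float64(104.67328980651152), np.float64(89.49431382225642)), (np.float64(58.82689004565695), np.float64(1.675907351778437)), (np.float64(109.91278010489897), np.float64(-91.04275039435505))]
se scene [[ 453.1 -179.     4. ]
 [ 403.9 -168.4    4. ]
 [ 440.2  -12.     4. ]
 [ 488.   -21.1    4. ]] [446.3 -95.1   4. ] [(np.float64(50.28894866131859), np.float64(167.85799177020624)), (np.float64(160.5080250161984), np.float64(76.93189134898192)), (np.float64(48.626104555414905), np.float64(-10.772055247437342)), (np.float64(161.65221090121057), np.float64(-102.4672128986338))]
se side [[ 441.2  -12.6    4. ]
 [ 491.   -24.5    4. ]
 [ 456.1 -181.7    4. ]
 [ 407.7 -170.8    4. ]] [449.  -97.4   4. ] [(np.float64(51.17127186590382), np.float64(-13.357588186249876)), (np.float64(161.06877744094214), np.float64(-102.52527967217489)), (np.float64(49.558082093646426)
[... 1251 characters left out ...]
86.88930346922069), np.float64(-176.86474809901108)), (np.float64(78.72510007231371), np.float64(92.59228162382641))]
bar end [[ 533.7 -377.4  122. ]
 [ 532.4 -398.6  122. ]] bar scene [[ 529.4 -372.   122. ]
 [ 528.7 -394.2  122. ]]
tweez [[ 655.6 -298.     3. ]
 [ 552.1 -306.3    3. ]] [[ 506.  -303.1    3. ]
 [ 600.7 -301.6    3. ]]
scribe [[ 400.4 -176.4    3. ]
 [ 282.2 -262.4    3. ]]
rail end [[ 546.3 -179.6    0. ]] [[ 551.6 -176.3    0. ]]
rail top [[ 592.6 -282.3   60. ]
 [ 657.9 -337.6   60. ]]
stone [[ 542.1 -368.1   60. ]
 [ 501.9 -473.8   60. ]] [[ 543.5 -371.6    0. ]] [[ 541.3 -362.2   45. ]]
tri rail top corner (array([ 535.5, -161.2,  151.5]), np.float64(1.000085918748257))
```

```bash
python3 - <<'E'
from h import *
np.set_printoptions(precision=3,suppress=True)
s=state()
M=R.from_euler('xyz',s['tcp_rot']).as_matrix();print(M) # columns tool axes
print(np.degrees(np.arctan2(M[1,1],M[0,1])),np.degrees(np.arctan2(M[1,2],M[0,2])))
print(s['joints'])
E
```

```text
[[-0.     0.226 -0.974]
 [ 0.001 -0.974 -0.226]
 [-1.    -0.001 -0.   ]]
-76.95072866311405 -166.95073326817803
[-1.449  0.491  1.559  0.     1.092 -0.106]
```

Call:
step_arm(
  steps=[
    [-0.4,0,0,0.8],
    [-0.4,0,0,0.8],
    [-0.4,0,0,0.8],
    [-0.4,0,0,0.8],
    [0,-0.945,-0.302,0],
    [0,-0.945,-0.302,0],
    [0,-0.945,-0.302,0],
    [0,-0.945,-0.302,0],
    [0,-0.945,-0.302,0],
    [0,-0.945,-0.302,0],
    [0,-0.945,-0.302,0],
    [0,-0.945,-0.302,0],
    [0,-0.945,-0.302,0],
    [0,-0.945,-0.302,0],
    [0,-0.945,-0.302,0],
    [0,-0.945,-0.302,0],
    [0.5,0,0,0],
    [0.5,0,0,0],
    [0,0,0,0],
  ],
  jaw=0,
)

```text
t: 2.52
eef_pos: [440.5, -94.4, 213.2]
tcp_rot: [-0.102, 1.568, 2.821]
ft_force: [-0.4, -0.7, 0.1]
opening: 0.999
```

```bash
python3 - <<'E'
from h import *
s=state();np.set_printoptions(precision=3,suppress=True)
im=read_camera('wrist')[:,:,::-1];cv2.imwrite('pics/w1.png',im);np.savez('w1',p=s['eef_pos'],r=s['tcp_rot'])
print(s['t'],s['eef_pos'],s['tcp_rot'],s['joints'],s['ft_force'])
M=R.from_euler('xyz',s['tcp_rot']).as_matrix();print(np.degrees(np.arctan2(M[1,1],M[0,1])),M)
E
```

```text
2.525 [440.492 -94.375 213.203] [-0.102  1.568  2.821] [-0.358  0.209  1.924 -0.     1.012  1.432] [-0.404 -0.699  0.134]
-102.52759040609884 [[-0.003 -0.217 -0.976]
 [ 0.001 -0.976  0.217]
 [-1.    -0.     0.003]]
```

View pics/w1.png

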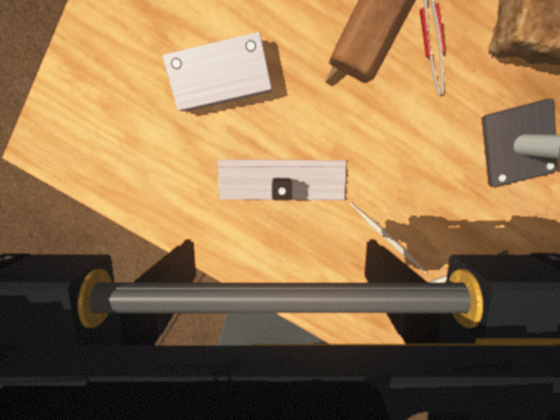

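```bash
python3 - <<'E'
from h import *
a=cv2.imread('pics/w1.png');crop(a,150,20,290,125,5,'pics/w1a.png');crop(a,205,145,365,215,5,'pics/w1b.png')
E
```

```text
(no output)
```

View pics/w1a.png

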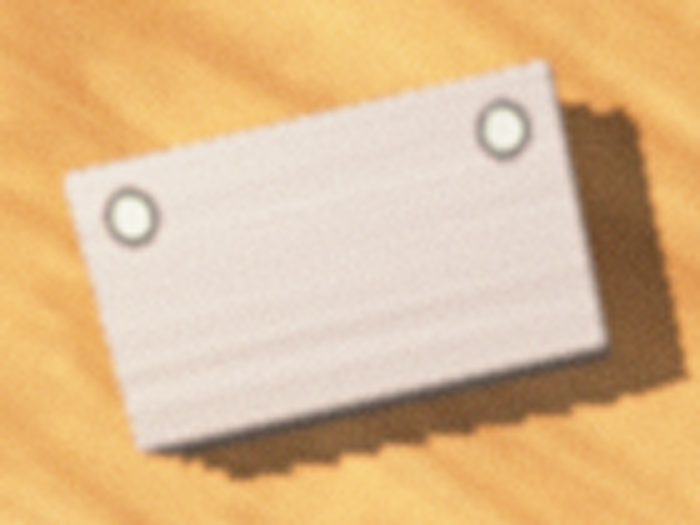

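View pics/w1b.png

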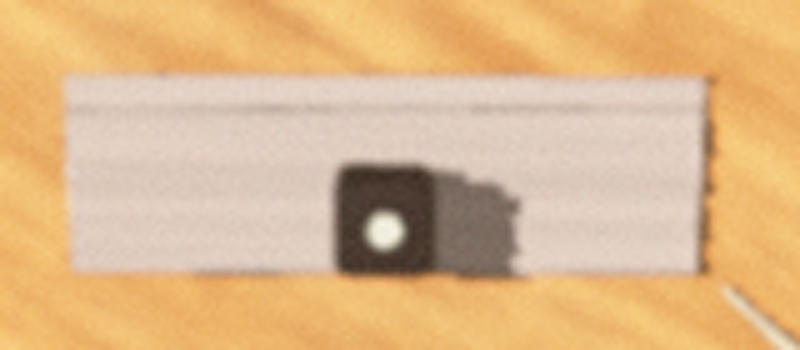

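```bash
cat >> h.py <<'E'
def rect(c,im,box,z,smax=75,vmin=120,up=4):
    x0,y0,x1,y1=box
    g=cv2.resize(im[y0:y1,x0:x1],None,fx=up,fy=up,interpolation=cv2.INTER_CUBIC)
    h=cv2.cvtColor(g,cv2.COLOR_BGR2HSV)
    m=((h[...,1]<smax)&(h[...,2]>vmin)).astype(np.uint8)*255
    m=cv2.morphologyEx(m,cv2.MORPH_OPEN,np.ones((7,7)))
    cs=max(cv2.findContours(m,cv2.RETR_EXTERNAL,cv2.CHAIN_APPROX_NONE)[0],key=cv2.contourArea)
    p=(cs[:,0]+.5)/up-.5+[x0,y0]
    w=onz(c,p,z)[:,:2].astype(np.float32)
    return w,cv2.minAreaRect(w),m
def line(w,A,B,tol=2.5,trim=0.1):
    """fit contour points near segment A-B"""
    A=np.array(A,float);B=np.array(B,float);L=np.linalg.norm(B-A);u=(B-A)/L;n=np.array([-u[1],u[0]])
    t=(w-A)@u/L;k=(abs((w-A)@n)<tol)&(t>trim)&(t<1-trim)
    vx,vy,x,y=cv2.fitLine(w[k].astype(np.float32),cv2.DIST_HUBER,0,.01,.01).ravel()
    return (x,y),np.degrees(np.arctan2(vy,vx)),k.sum()
E
python3 - <<'E'
from h import *
np.set_printoptions(precision=1,suppress=True)
d=np.load('w1.npz');c=cam('wrist',{'eef_pos':d['p'],'tcp_rot':d['r']})
im=cv2.imread('pics/w1.png')
w,r,m=rect(c,im,(150,20,290,125),25);cv2.imwrite('pics/m1.png',m);b=cv2.boxPoints(r);print(r,b)
for i in range(4): print(b[i],line(w,b[i],b[(i+1)%4]))
w,r,m=rect(c,im,(205,145,365,215),4);cv2.imwrite('pics/m2.png',m);b=cv2.boxPoints(r);print(r,b)
for i in range(4): print(b[i],line(w,b[i],b[(i+1)%4]))
k=(np.array([[385,230]])+.5)/5-.5+[205,145];print('knob',onz(c,k,36))
k=(np.array([[66,176],[548,62],[607,346],[143,450]])+.5)/5-.5+[150,20];print('blk',onz(c,k,25))
k=(np.array([[68,76],[706,77],[698,271],[72,270]])+.5)/5-.5+[205,145];print('se',onz(c,k,4))
E
```

```text
((583.3557739257812, -54.159488677978516), (110.01788330078125, 60.52442932128906), 89.66983032226562) [[ 552.8 -109. ]
 [ 613.3 -109.3]
 [ 613.9    0.7]
 [ 553.4    1. ]]
[ 552.8 -109. ] ((np.float32(575.5904), np.float32(-108.89218)), np.float32(-0.4067704), np.int64(187))
[ 613.3 -109.3] ((np.float32(613.3151), np.float32(-54.50766)), np.float32(89.62295), np.int64(314))
[613.9   0.7] ((np.float32(583.8659), np.float32(0.50832444)), np.float32(-0.35995445), np.int64(181))
[553.4   1. ] ((np.float32(553.4136), np.float32(-54.283344)), np.float32(89.64746), np.int64(302))
((447.8262023925781, -97.22541046142578), (160.8627471923828, 50.20635223388672), 77.35950469970703) [[ 405.7 -170.2]
 [ 454.7 -181.2]
 [ 489.9  -24.2]
 [ 440.9  -13.3]]
[ 405.7 -170.2] ((np.float32(427.63397), np.float32(-174.72943)), np.float32(-12.333012), np.int64(127))
[ 454.7 -181.2] ((np.float32(475.03845), np.float32(-89.66143)), np.float32(77.3105), np.int64(413))
[489.9 -24.2] ((np.float32(462.5959), np.float32(-18.603176)), np.float32(-12.78767), np.int64(127))
[440.9 -13.3] ((np.float32(426.2399), np.float32(-80.87303)), np.float32(77.34496), np.int64(305))
knob [[440.1 -95.5  36. ]]
blk [[ 613.2   -0.5   25. ]
 [ 612.3 -108.6   25. ]
 [ 553.6 -108.3   25. ]
 [ 554.7   -0.3   25. ]]
se [[ 489.3  -25.6    4. ]
 [ 454.8 -180.7    4. ]
 [ 406.6 -170.5    4. ]
 [ 441.4  -13.7    4. ]]
```

Call:
step_arm(
  steps=[
    [0.9,0.024,0.005,0.016],
    [0.9,0,0,0],
    [0.9,0,0,0],
    [0.7,0,0,0],
    [0.4,0,0,0],
    [0.24,0,0,0],
    [0,0,0,0],
  ],
)

```text
t: 3.45
eef_pos: [441.0, -96.1, 12.5]
tcp_rot: [1.642, 1.571, -1.721]
ft_force: [0.2, 0.6, 0.0]
opening: 1.002
```

```bash
python3 - <<'E'
from h import *
s=state()
im=read_camera('wrist')[:,:,::-1];cv2.imwrite('pics/w2.png',im)
print(s['t'],s['eef_pos'],s['ft_force'])
E
```

```text
3.45 [441.04082142 -96.14512372  12.45424186] [0.15742184 0.63968155 0.0200306 ]
```

View pics/w2.png

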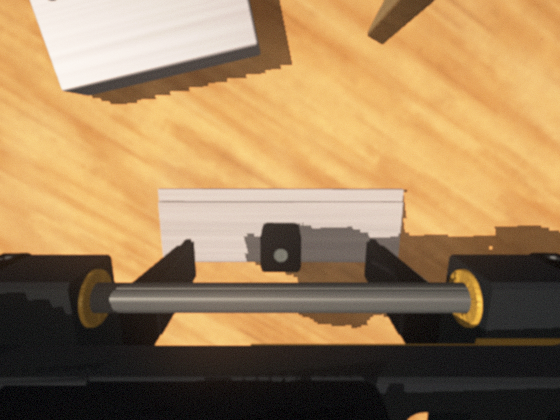

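Call:
step_arm(
  steps=[
    [0.04,0,0,0],
    [0,0,0,0],
    [0,0,0,0],
    [0,0,0,0],
    [0,0,0,0],
    [0,0,0,0],
    [0,0,0,0],
  ],
  jaw=1,
)

```text
t: 4.38
eef_pos: [440.7, -95.9, 10.3]
tcp_rot: [1.719, 1.571, -1.643]
ft_force: [-0.7, -0.1, -1.2]
opening: 0.32
```

Call:
step_arm(
  steps=[
    [0,0,0,0],
    [0,0,0,0],
    [0,0,0,0],
  ],
)

```text
t: 4.75
eef_pos: [440.7, -95.9, 10.3]
tcp_rot: [1.808, 1.571, -1.555]
ft_force: [-0.7, 0.4, 0.7]
opening: 0.024
```

```bash
python3 - <<'E'
from h import *
s=state()
im=read_camera('wrist')[:,:,::-1];cv2.imwrite('pics/w3.png',im)
im=read_camera('scene')[:,:,::-1];crop(im,200,180,400,330,4,'pics/s3.png')
im=read_camera('side')[:,:,::-1];crop(im,140,160,340,300,4,'pics/d3.png')
print(s['t'],s['eef_pos'],s['ft_force'],s['opening'])
E
```

```text
4.75 [440.72855415 -95.9216175   10.31387596] [-0.74900435  0.35923318  0.65581236] 0.02396788942494947
```

View pics/w3.png

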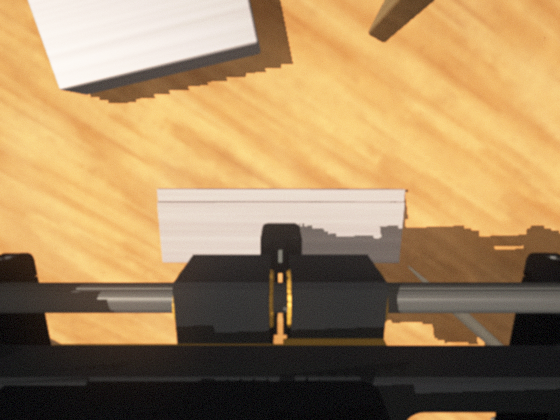

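View pics/s3.png

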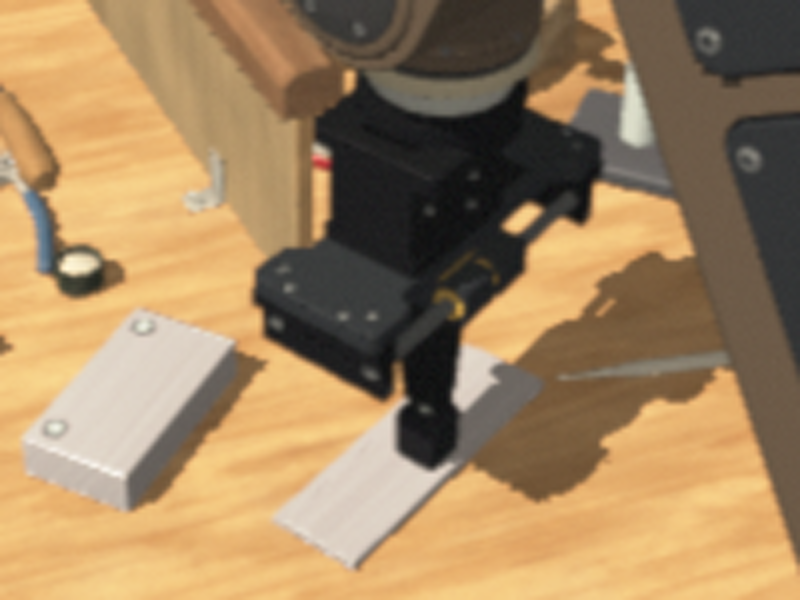

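View pics/d3.png

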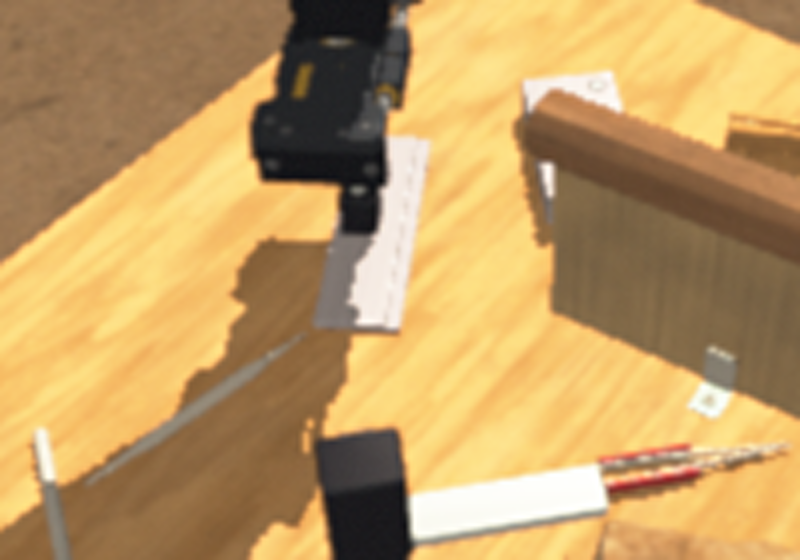

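```bash
python3 - <<'E'
from h import *
np.set_printoptions(precision=1,suppress=True)
s=state();p=s['eef_pos'];M=R.from_euler('xyz',s['tcp_rot']).as_matrix()
W=cam('wrist',s);S=cam('scene');D=cam('side')
for x in (-60,-40,-19,0):
    P=p+M@np.array([x,0,0]); print(x,P,'wrist',proj(W,P),'scene4x',(proj(S,P)-[200,180])*4,'side4x',(proj(D,P)-[140,160])*4)
for y in (-47.5,47.5):
  for z in (-10,10): print(y,z,proj(W,p+M@np.array([0,y,z])),proj(W,p+M@np.array([-40,y,z])))
K=np.array([440,-95.5,36]);print('knobtop',proj(W,K),(proj(S,K)-[200,180])*4,(proj(D,K)-[140,160])*4)
E
```

```text
-60 [440.7 -95.9  70.3] wrist [[281.4 281.6]] scene4x [[429.5 350.3]] side4x [[351.3 146.7]]
-40 [440.7 -95.9  50.3] wrist [[281.2 264.6]] scene4x [[428.2 381.3]] side4x [[354.  171.2]]
-19 [440.7 -95.9  29.3] wrist [[281.1 250.5]] scene4x [[426.9 413. ]] side4x [[356.8 196.2]]
0 [440.7 -95.9  10.3] wrist [[281. 240.]] scene4x [[425.8 441. ]] side4x [[359.2 218.1]]
-47.5 -10 [[206.8 225.1]] [[190.1 246.6]]
-47.5 10 [[208.5 254.4]] [[192.6 281.8]]
47.5 -10 [[355.3 225.3]] [[372.5 246.9]]
47.5 10 [[353.5 254.6]] [[369.8 282.1]]
knobtop [[280.7 255.9]] [[428.3 404. ]] [[354.7 188. ]]
```

```bash
python3 - <<'E'
from h import *
np.set_printoptions(precision=1,suppress=True)
s=state();p=s['eef_pos'];M=R.from_euler('xyz',s['tcp_rot']).as_matrix()
S=cam('scene');D=cam('side')
for x in (-78,-108):
  for y in (-90,90):
    for z in (-37,37):
      P=p+M@np.array([x,y,z]); print(x,y,z,'scene4x',(proj(S,P)-[200,180])*4,'side4x',(proj(D,P)-[140,160])*4)
E
python3 - <<'E'
import cv2
im=cv2.imread('pics/s3.png');cv2.imwrite('pics/s3z.png',cv2.resize(im[220:600,240:560],None,fx=1.55,fy=1.55,interpolation=cv2.INTER_CUBIC))
im=cv2.imread('pics/d3.png');cv2.imwrite('pics/d3z.png',cv2.resize(im[0:300,220:460],None,fx=2,fy=2,interpolation=cv2.INTER_CUBIC))
E
```

```text
-78 -90 -37 scene4x [[247.1 390.8]] side4x [[429.6  28.6]]
-78 -90 37 scene4x [[377.3 464.3]] side4x [[310.6  23.7]]
-78 90 -37 scene4x [[475.8 201.1]] side4x [[392.7 239.6]]
-78 90 37 scene4x [[599.3 258.2]] side4x [[256.1 233.4]]
-108 -90 -37 scene4x [[245.5 340.9]] side4x [[427.2 -10.2]]
-108 -90 37 scene4x [[378.4 413.7]] side4x [[305.7 -15. ]]
-108 90 -37 scene4x [[478.4 153.7]] side4x [[389.1 200.2]]
-108 90 37 scene4x [[604.4 210. ]] side4x [[249.1 194. ]]
```

View pics/s3z.png

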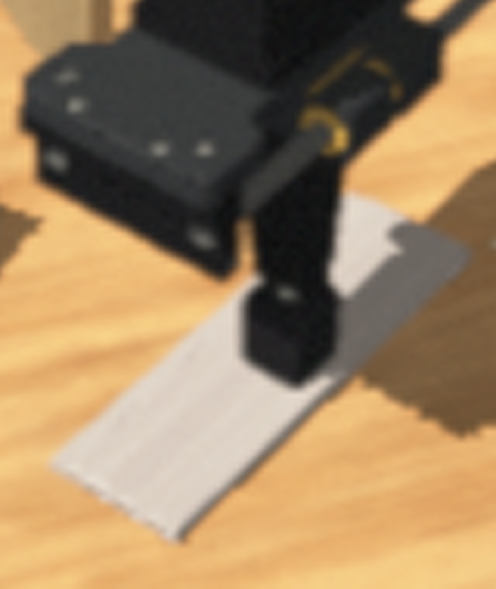

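View pics/d3z.png

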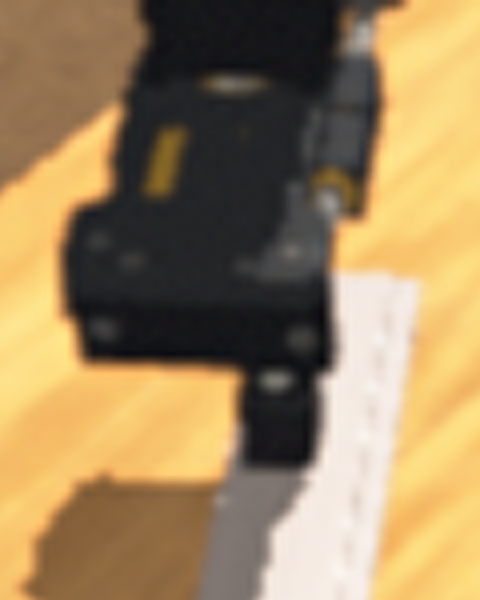

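Call:
step_arm(
  steps=[
    [0.02,0,0,0],
    [0.02,0,0,0],
    [0,0,0,0],
  ],
)

```text
t: 5.28
eef_pos: [440.7, -95.9, 8.2]
tcp_rot: [0.443, 1.571, -2.919]
ft_force: [-0.3, -0.5, 1.4]
opening: 0.004
```

```bash
python3 - <<'E'
import cv2
im=cv2.imread('pics/w2.png');cv2.imwrite('pics/w2z.png',cv2.resize(im[200:360,80:480],None,fx=2,fy=2,interpolation=cv2.INTER_CUBIC))
im=cv2.imread('pics/w3.png');cv2.imwrite('pics/w3z.png',cv2.resize(im[200:360,180:400],None,fx=3,fy=3,interpolation=cv2.INTER_CUBIC))
E
```

```text
(no output)
```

View pics/w2z.png

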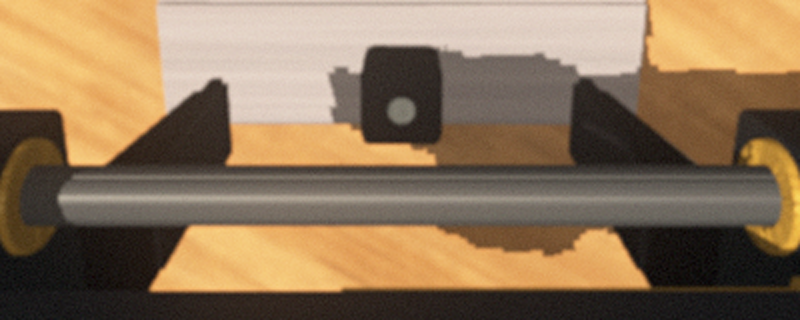

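View pics/w3z.png

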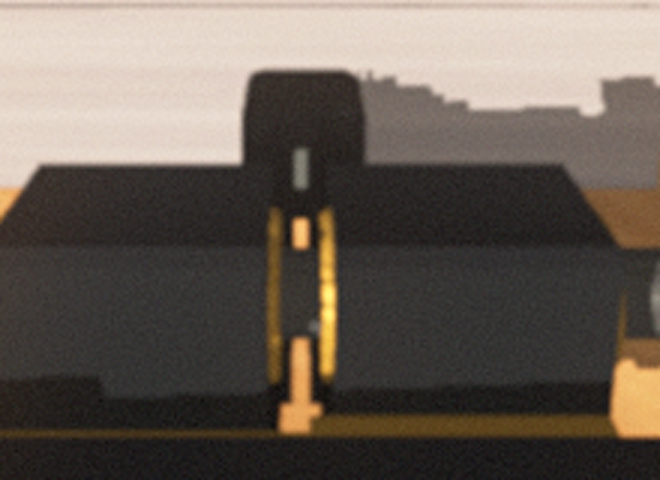

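Call:
step_arm(
  steps=[
    [0.02,0,0,0],
    [0.02,0,0,0],
  ],
)

```text
t: 5.52
eef_pos: [440.7, -95.9, 6.2]
tcp_rot: [1.858, 1.571, -1.505]
ft_force: [0.6, 0.5, -0.5]
opening: 0.007
```

Call:
step_arm(
  steps=[
    [0.02,0,0,0],
    [0.02,0,0,0],
  ],
)

```text
t: 5.78
eef_pos: [440.8, -95.9, 5.8]
tcp_rot: [2.908, 1.57, -0.455]
ft_force: [-8.9, 2.0, 48.1]
opening: 0.005
```

Call:
step_arm(
  steps=[
    [-0.1,0,0,0],
    [-0.1,0,0,0],
    [0,0,0,0],
    [0,0,0,0],
    [0,0,0,0],
    [0,0,0,0],
    [0,0,0,0],
    [0,0,0,0],
    [0,0,0,0],
  ],
  jaw=0,
)

```text
t: 6.9
eef_pos: [440.7, -95.9, 14.3]
tcp_rot: [1.88, 1.571, -1.483]
ft_force: [0.1, 1.0, -0.7]
opening: 0.897
```

```bash
python3 - <<'E'
from h import *
s=state()
im=read_camera('wrist')[:,:,::-1];cv2.imwrite('pics/w4.png',im)
print(s['t'],s['eef_pos'],s['ft_force'],s['opening'])
c=cam('wrist',s);np.set_printoptions(precision=2,suppress=True)
w,r,m=rect(c,im,(140,170,430,275),5);b=cv2.boxPoints(r);print(r,b)
for i in range(4): print(b[i],line(w,b[i],b[(i+1)%4],4))
M=R.from_euler('xyz',s['tcp_rot']).as_matrix();print(np.degrees(np.arctan2(M[1,1],M[0,1])))
E
```

```text
6.9 [440.72550404 -95.91395888  14.31181436] [ 0.08819305  1.02160239 -0.6653893 ] 0.896801004810993
((448.22515869140625, -97.31588745117188), (160.2333984375, 50.48442077636719), 77.40837097167969) [[ 406.12 -170.  ]
 [ 455.39 -181.01]
 [ 490.33  -24.63]
 [ 441.06  -13.62]]
[ 406.12 -170.  ] ((np.float32(436.3169), np.float32(-176.56195)), np.float32(-12.722233), np.int64(194))
[ 455.39 -181.01] ((np.float32(471.05185), np.float32(-110.084915)), np.float32(77.24452), np.int64(789))
[490.33 -24.63] ((np.float32(463.25073), np.float32(-18.775187)), np.float32(-12.854637), np.int64(232))
[441.06 -13.62] ((np.float32(431.52655), np.float32(-57.21045)), np.float32(77.35749), np.int64(257))
-102.67630913682889
```

View pics/w4.png

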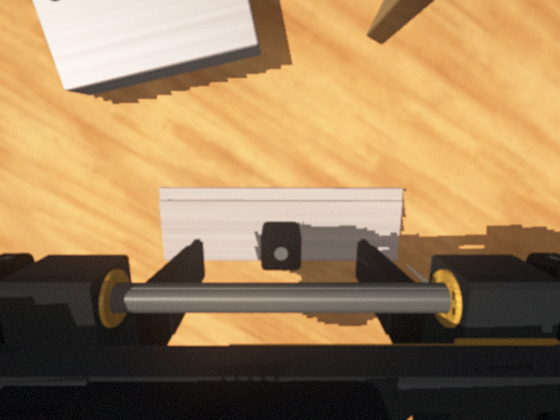

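Call:
step_arm(
  steps=[
    [0.3,0,0,0],
    [0.2,0,0,0],
    [0.1,0,0,0],
    [0.05,0,0,0],
    [0,0,0,0],
  ],
)

```text
t: 7.58
eef_pos: [440.7, -95.9, -18.2]
tcp_rot: [0.918, 1.571, -2.444]
ft_force: [1.1, -0.6, 0.4]
opening: 1.0
```

Call:
step_arm(
  steps=[
    [0.04,0,0,0],
    [0,0,0,0],
    [0,0,0,0],
    [0,0,0,0],
    [0,0,0,0],
    [0,0,0,0],
    [0,0,0,0],
    [0,0,0,0],
    [0,0,0,0],
    [0,0,0,0],
  ],
  jaw=1,
)

```text
t: 8.82
eef_pos: [440.7, -95.9, -20.2]
tcp_rot: [2.119, 1.571, -1.244]
ft_force: [0.6, -0.3, 0.3]
opening: 0.249
```

Call:
step_arm(
  steps=[
    [-0.08,0,0,0],
    [-0.08,0,0,0],
    [0,0,0,-0.5],
    [0,0,0,-0.54],
    [0,0,0,-0.5],
    [0,-0.217,-0.3,0],
    [0,-0.217,-0.4,0],
    [0,-0.217,-0.45,0],
    [0,-0.217,-0.25,0],
    [0,0,-0.108,0],
    [0,0,0,0],
    [0,0,0,0],
  ],
)

```text
t: 10.32
eef_pos: [515.8, -53.2, -12.2]
tcp_rot: [-0.004, 1.57, 3.131]
ft_force: [-0.5, 0.6, -1.5]
opening: 0.251
```

```bash
python3 - <<'E'
from h import *
s=state()
im=read_camera('wrist')[:,:,::-1];cv2.imwrite('pics/w5.png',im)
print(s['t'],s['eef_pos'],s['ft_force'],s['opening'])
M=R.from_euler('xyz',s['tcp_rot']).as_matrix();print(np.degrees(np.arctan2(M[1,1],M[0,1])))
im=read_camera('scene')[:,:,::-1];crop(im,200,180,400,330,4,'pics/s5.png')
E
```

```text
10.325 [515.80841568 -53.24215415 -12.22164682] [-0.50349814  0.61510418 -1.45962176] 0.2505759823520282
-90.39181586720446
```

View pics/w5.png

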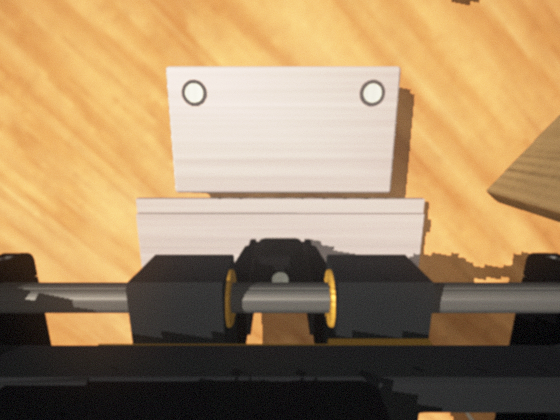

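View pics/s5.png

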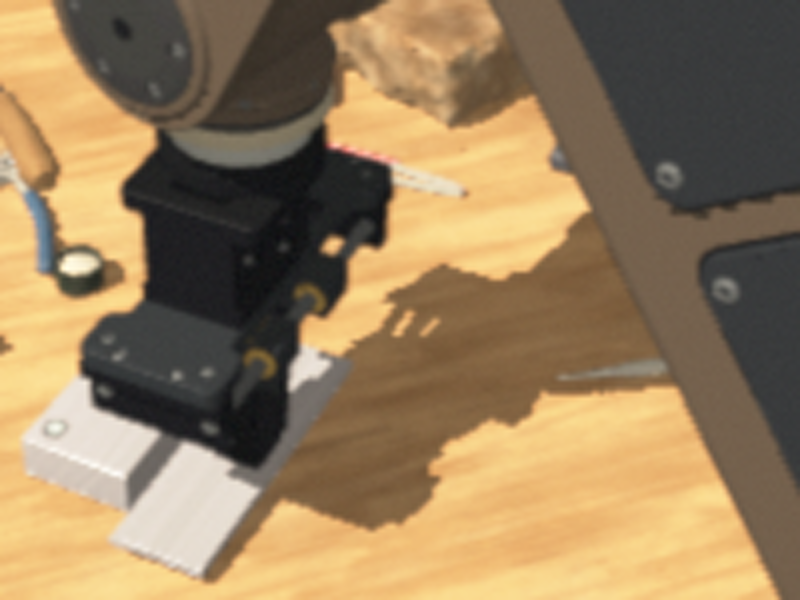

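```bash
cat > chk.py <<'E'
from h import *
import sys
def chk(fn,zs,box_b,box_s,st=None):
    s=st or state()
    im=cv2.imread(fn); c=cam('wrist',s)
    w,r,m=rect(c,im,box_b,25); b=cv2.boxPoints(r)
    print('block',r)
    for i in range(4): print('  ',line(w,b[i],b[(i+1)%4]))
    w,r,m=rect(c,im,box_s,zs); 
    f=w[:,0].max(); b=cv2.boxPoints(r);print('se',r); 
    for i in range(4): print('  ',line(w,b[i],b[(i+1)%4],4,.03))
E
python3 - <<'E'
from chk import *
chk('pics/w5.png',11.5,(160,60,410,194),(130,196,430,260))
E
```

```text
block ((584.0350341796875, -54.17506790161133), (109.27742767333984, 59.53815841674805), 89.68001556396484)
   ((np.float32(588.35675), np.float32(-108.59285)), np.float32(-0.24879786), np.int64(405))
   ((np.float32(613.8367), np.float32(-44.57768)), np.float32(89.60381), np.int64(755))
   ((np.float32(584.8993), np.float32(0.2973491)), np.float32(-0.38920403), np.int64(405))
   ((np.float32(554.39777), np.float32(-53.607296)), np.float32(89.69141), np.int64(689))
se ((530.9076538085938, -52.478355407714844), (161.69505310058594, 36.92323684692383), 89.69855499267578)
   ((np.float32(533.079), np.float32(-132.91354)), np.float32(1.0837605), np.int64(258))
   ((np.float32(549.0626), np.float32(-52.57657)), np.float32(89.72698), np.int64(1101))
   ((np.float32(534.7649), np.float32(27.788162)), np.float32(-2.1989372), np.int64(235))
   ((np.float32(515.4769), np.float32(-46.365765)), np.float32(89.755226), np.int64(663))
```

Call:
step_arm(
  steps=[
    [0.08,0,0,0],
    [0.07,0,0,0],
    [0.006,0,0,0],
    [0,0,-0.03,0],
    [0,0,-0.03,0],
    [0,0,-0.02,0],
    [0,0,0,0],
  ],
)

```text
t: 11.3
eef_pos: [520.5, -53.0, -20.0]
tcp_rot: [1.873, 1.571, -1.274]
ft_force: [-0.8, 0.0, -1.6]
opening: 0.249
```

Call:
step_arm(
  steps=[
    [0,0,-0.01,0],
    [0,0,-0.01,0],
    [0,0,0,0],
  ],
)

```text
t: 11.68
eef_pos: [521.4, -53.0, -20.0]
tcp_rot: [1.693, 1.571, -1.455]
ft_force: [-0.9, 0.9, -1.3]
opening: 0.249
```

Call:
step_arm(
  steps=[
    [0,0,-0.01,0],
    [0,0,-0.01,0],
    [0,0,0,0],
  ],
)

```text
t: 12.05
eef_pos: [521.5, -52.9, -20.1]
tcp_rot: [-0.106, 1.569, 3.029]
ft_force: [-4.7, -1.0, 1.4]
opening: 0.252
```

Call:
step_arm(
  steps=[
    [0,0,-0.02,0],
    [0,0,0,0],
    [0,0,0,0],
  ],
)

```text
t: 12.42
eef_pos: [521.5, -52.9, -20.1]
tcp_rot: [-0.117, 1.567, 3.018]
ft_force: [-9.2, -1.4, 5.9]
opening: 0.252
```

Call:
step_arm(
  steps=[
    [0,0,0,0],
    [0,0,0,0],
    [0,0,0,0],
    [0,0,0,0],
    [0,0,0,0],
  ],
  jaw=0,
)

```text
t: 13.05
eef_pos: [523.5, -53.0, -20.0]
tcp_rot: [2.524, 1.571, -0.623]
ft_force: [0.6, 0.4, -0.6]
opening: 0.72
```

```bash
python3 - <<'E'
from chk import *
s=state()
im=read_camera('wrist')[:,:,::-1];cv2.imwrite('pics/w6.png',im)
print(s['t'],s['eef_pos'],s['ft_force'],s['opening'])
c=cam('wrist',s)
np.set_printoptions(precision=1,suppress=True)
print('pred face bottom',proj(c,[[553.4,1,3.5],[553.4,-109,3.5]]))
crop(im,140,180,440,260,2.6,'pics/w6z.png')
E
```

```text
13.05 [523.4764162  -53.01814961 -19.98352312] [ 0.56276425  0.35406113 -0.61098592] 0.7199408159288667
pred face bottom [[183.9 203.4]
 [382.1 202.5]]
```

View pics/w6.png

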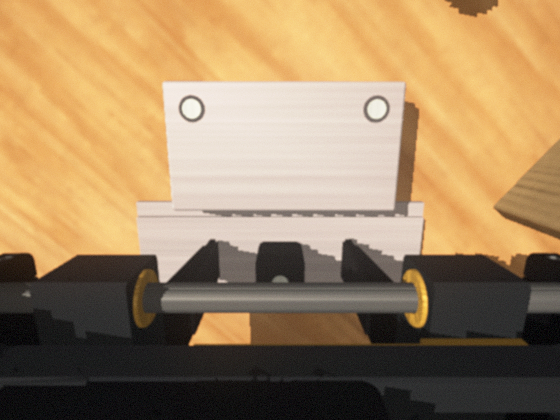

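View pics/w6z.png

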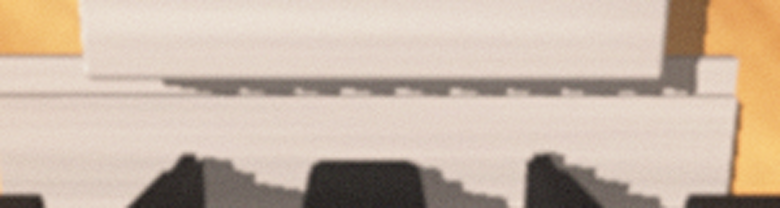

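```bash
python3 - <<'E'
from chk import *
np.set_printoptions(precision=2,suppress=True)
s=state();im=cv2.imread('pics/w6.png');c=cam('wrist',s)
g=cv2.resize(im[185:215],None,fx=1,fy=4,interpolation=cv2.INTER_CUBIC)[...,0].astype(float)
pts=[]
for u in list(range(142,166,2))+list(range(408,422,2)):
    d=np.diff(cv2.GaussianBlur(g,(1,7),0)[:,u]); k=d[20:110].argmax()+20
    pts.append((u,(k+1)/4-.5+185))
P=onz(c,pts,3.5); print(np.c_[pts,P])
e=cv2.fitLine(P[:,:2].astype(np.float32),cv2.DIST_HUBER,0,.01,.01).ravel();print(np.degrees(np.arctan2(e[1],e[0])),e[2:])
E
```

```text
[[ 142.    201.5   554.57   24.11    3.5 ]
 [ 144.    201.25  554.7    22.99    3.5 ]
 [ 146.    201.    554.84   21.86    3.5 ]
 [ 148.    201.25  554.69   20.77    3.5 ]
 [ 150.    201.25  554.69   19.66    3.5 ]
 [ 152.    201.    554.82   18.54    3.5 ]
 [ 154.    201.5   554.54   17.46    3.5 ]
 [ 156.    201.25  554.67   16.33    3.5 ]
 [ 158.    201.25  554.67   15.22    3.5 ]
 [ 160.    201.25  554.66   14.12    3.5 ]
 [ 162.    201.    554.8    12.99    3.5 ]
 [ 164.    201.25  554.65   11.9     3.5 ]
 [ 408.    201.75  553.73 -123.39    3.5 ]
 [ 410.    201.75  553.73 -124.5     3.5 ]
 [ 412.    201.5   553.86 -125.59    3.5 ]
 [ 414.    202.25  553.43 -126.74    3.5 ]
 [ 416.    202.    553.57 -127.84    3.5 ]
 [ 418.    201.5   553.85 -128.92    3.5 ]
 [ 420.    201.75  553.7  -130.04    3.5 ]]
89.606285 [554.33 -35.32]
```

Call:
step_arm(
  steps=[
    [-0.3,0,0,0],
    [-0.8,0,0,0],
    [-0.9,0,0,0],
    [-0.9,0,0,0],
    [-0.9,0,0,0],
    [-0.8,0,0,0],
    [0,0,0.9,0],
    [0,0,0.9,0],
    [0,0.95,0,0],
    [0,0.95,0,0],
    [0,0.95,0,0],
    [0,0.95,0,0],
    [0,0.95,0,0],
    [0,0.95,0,0],
    [0,0.95,0,0],
    [0,0.05,0,-0.2],
    [0,0,0,0],
    [0,0,0,0],
  ],
  jaw=0,
)

```text
t: 15.35
eef_pos: [431.4, -386.3, 210.6]
tcp_rot: [2.336, 1.571, -0.783]
ft_force: [-0.1, 1.4, 0.4]
opening: 0.997
```

```bash
python3 - <<'E'
from chk import *
s=state();np.set_printoptions(precision=3,suppress=True)
im=read_camera('wrist')[:,:,::-1];cv2.imwrite('pics/w7.png',im);np.savez('w7',p=s['eef_pos'],r=s['tcp_rot'])
print(s['t'],s['eef_pos'],s['ft_force'],s['opening'],s['joints'])
M=R.from_euler('xyz',s['tcp_rot']).as_matrix();print(np.degrees(np.arctan2(M[1,1],M[0,1])))
im2=read_camera('scene')[:,:,::-1];cv2.imwrite('pics/s7.png',im2)
crop(im,180,130,380,280,4,'pics/w7z.png')
E
```

```text
15.35 [ 431.394 -386.326  210.597] [-0.109  1.447  0.426] 0.9966212223263695 [-0.844  0.4    1.641  0.     1.101  0.704]
-88.71954047442163
```

View pics/w7.png

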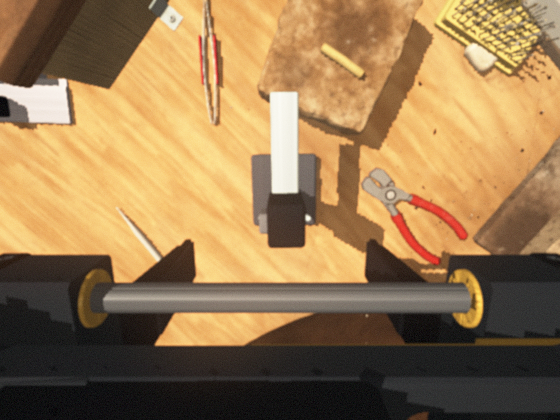

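View pics/s7.png

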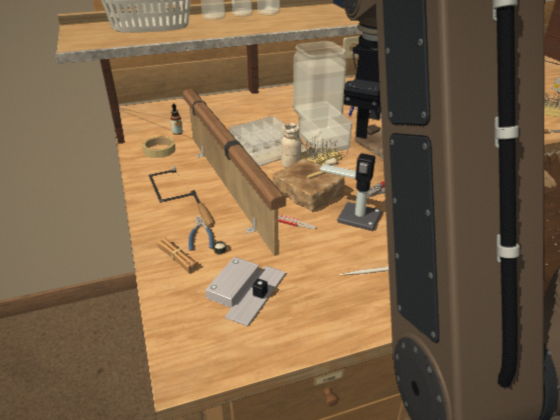

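View pics/w7z.png

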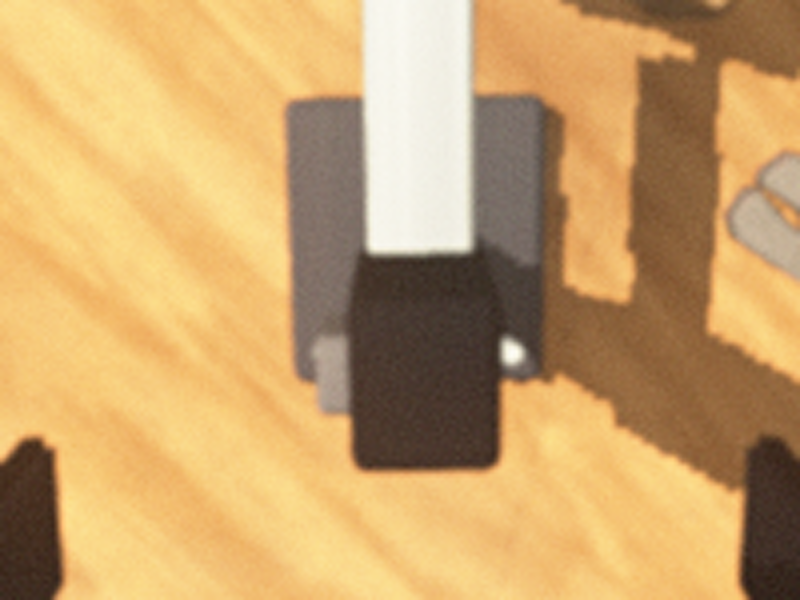

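```bash
python3 - <<'E'
from chk import *
np.set_printoptions(precision=1,suppress=True)
d=np.load('w7.npz');c=cam('wrist',{'eef_pos':d['p'],'tcp_rot':d['r']});im=cv2.imread('pics/w7.png')
k=(np.array([[354,467],[498,467],[497,298],[355,298]])+.5)/4-.5+[180,130];g=onz(c,k,170);print('grip top',g,g.mean(0))
# bar edges
gr=cv2.cvtColor(im,cv2.COLOR_BGR2HSV)
pl=[];pr=[]
for v in range(100,190,2):
    row=cv2.resize(im[v:v+1,255:315,0],None,fx=4,fy=1,interpolation=cv2.INTER_CUBIC)[0].astype(float)
    s=gr[v,255:315]; 
    m=np.where((s[:,1]<30)&(s[:,2]>170))[0]; pl.append((255+m.min(),v));pr.append((255+m.max()+1,v))
L=onz(c,pl,122);Rr=onz(c,pr,122)
for Q in (L,Rr):
    e=cv2.fitLine(Q[:,:2].astype(np.float32),cv2.DIST_HUBER,0,.01,.01).ravel();print(np.degrees(np.arctan2(e[1],e[0])),e, Q[:,0].min(),Q[:,0].max())
print('bar end',onz(c,[(284,93)],122))
h=cv2.split(gr)
w=(np.array([[287,101],[543,95],[551,378],[296,380]])+.5)/4-.5+[180,130];b=onz(c,w,10);print('base',b,b.mean(0))
E
```

```text
grip top [[ 412.2 -376.7  170. ]
 [ 412.9 -404.9  170. ]
 [ 446.8 -403.3  170. ]
 [ 446.1 -376.4  170. ]] [ 429.5 -390.3  170. ]
1.9362131 [   1.     0.   488.6 -376.9] 450.243935854705 525.0031157244241
2.1080658 [   1.     0.   496.  -398.7] 450.77798670690817 525.5212707421703
bar end [[ 530.8 -386.5  122. ]]
base [[ 471.  -349.9   10. ]
 [ 474.6 -427.4   10. ]
 [ 385.5 -434.5   10. ]
 [ 382.9 -352.9   10. ]] [ 428.5 -391.2   10. ]
```

Call:
step_arm(
  steps=[
    [0,0.067,0.04,-0.09],
    [0.6,0,0,0],
    [0.7,0,0,0],
    [0.5,0,0,0],
    [0.3,0,0,0],
    [0.09,0,0,0],
    [0,0,0,0],
  ],
)

```text
t: 16.32
eef_pos: [429.6, -391.0, 101.0]
tcp_rot: [2.199, 1.57, -0.908]
ft_force: [0.2, -0.0, 0.1]
opening: 1.004
```

```bash
python3 - <<'E'
from chk import *
s=state();np.set_printoptions(precision=3,suppress=True)
im=read_camera('wrist')[:,:,::-1];cv2.imwrite('pics/w8.png',im)
print(s['t'],s['eef_pos'],s['ft_force'],s['opening'])
M=R.from_euler('xyz',s['tcp_rot']).as_matrix();print(np.degrees(np.arctan2(M[1,1],M[0,1])))
im2=read_camera('scene')[:,:,::-1];crop(im2,280,100,430,240,4,'pics/s8.png')
im2=read_camera('side')[:,:,::-1];crop(im2,140,200,340,350,4,'pics/d8.png')
E
```

```text
16.325 [ 429.612 -391.046  101.008] [ 0.192 -0.029  0.146] 1.003743835229014
-88.02498199598814
```

View pics/w8.png

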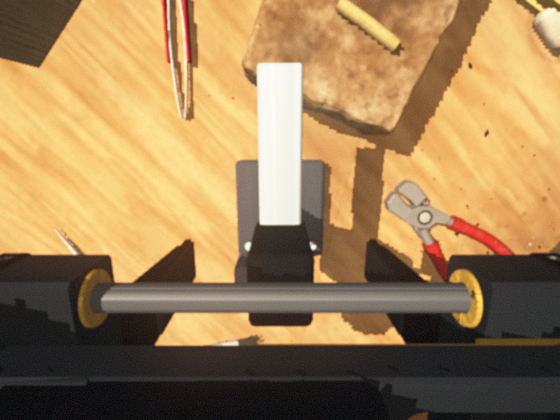

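View pics/s8.png

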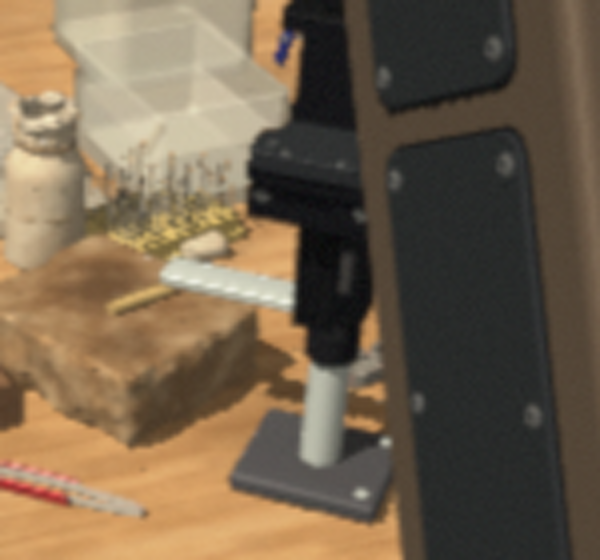

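View pics/d8.png

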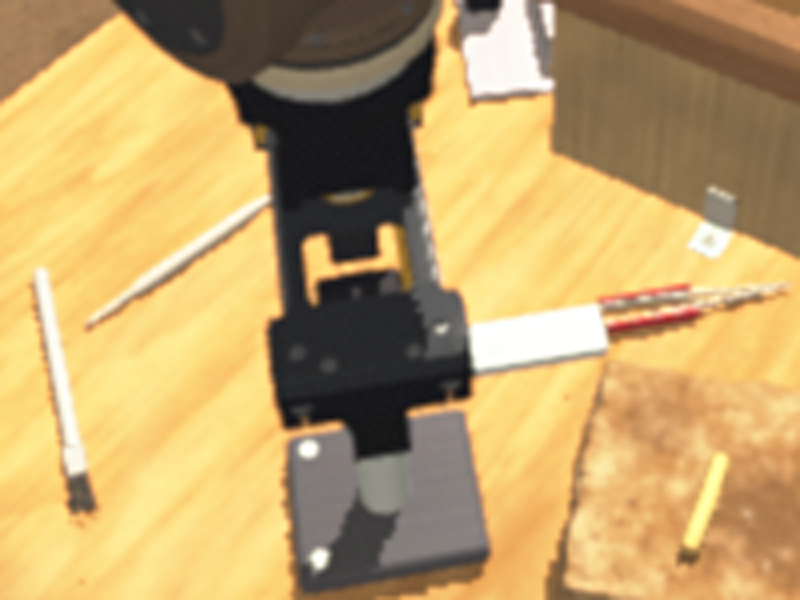

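Call:
step_arm(
  steps=[
    [0,-0.024,0,0],
    [0,0,0,0],
    [0,0,0,0],
    [0,0,0,0],
    [0,0,0,0],
    [0,0,0,0],
    [0,0,0,0],
    [0,0,0,0],
    [0,0,0,0],
    [0,0,0,0],
  ],
  jaw=1,
)

```text
t: 17.73
eef_pos: [429.4, -390.8, 100.6]
tcp_rot: [1.797, 1.569, -1.31]
ft_force: [-1.6, -6.3, -1.7]
opening: 0.317
```

Call:
step_arm(
  steps=[
    [0,0.02,0,0],
    [0,0,0,0],
    [-0.04,0,0,0],
    [-0.08,0,0,0],
    [-0.08,0,0,0],
    [-0.1,0,0,0],
    [-0.1,0,0,0],
    [0,0,0,0],
  ],
)

```text
t: 18.73
eef_pos: [429.4, -390.8, 121.1]
tcp_rot: [1.987, 1.57, -1.121]
ft_force: [-1.4, -5.1, -2.0]
opening: 0.316
```

```bash
python3 - <<'E'
from chk import *
s=state();np.set_printoptions(precision=3,suppress=True)
print(s['t'],s['eef_pos'],s['ft_force'],s['opening'])
im2=read_camera('scene')[:,:,::-1];crop(im2,280,100,430,240,4,'pics/s9.png')
E
```

```text
18.725 [ 429.402 -390.803  121.091] [-1.37  -5.075 -1.99 ] 0.3164366466399535
```

View pics/s9.png

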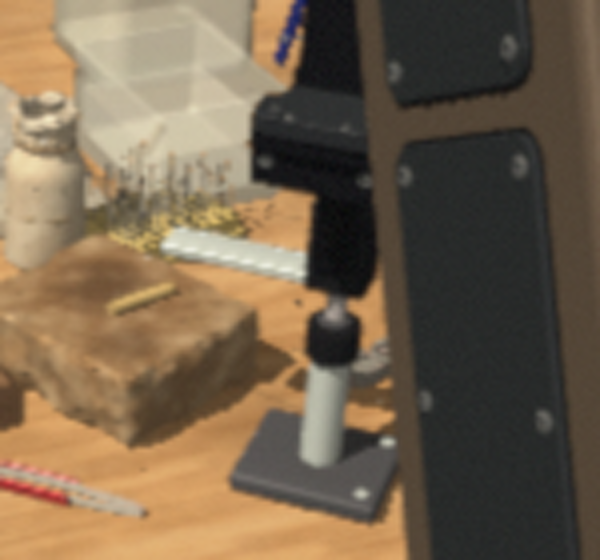

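Call:
step_arm(
  steps=[
    [-0.1,0.01,0,0],
    [-0.1,0,0,0],
    [-0.1,0,0,0],
    [-0.1,0,0,0],
    [-0.1,0,0,0],
    [-0.08,0,0,0],
    [-0.06,0,0,0],
    [-0.06,0,0,0],
    [-0.08,0,0,0],
    [-0.1,0,0,0],
    [-0.1,0,0,0],
    [0,0,0,0],
  ],
)

```text
t: 20.27
eef_pos: [429.3, -390.9, 169.8]
tcp_rot: [-1.221, 1.571, 1.955]
ft_force: [0.8, 1.4, -8.0]
opening: 0.317
```

Call:
step_arm(
  steps=[
    [-0.1,0,0,0],
    [-0.1,0,0,0],
    [-0.1,0,0,0],
    [-0.1,0,0,0],
    [-0.1,0,0,0],
    [-0.1,0,0,0],
    [-0.08,0,0,0],
    [0,0,0,0],
  ],
)

```text
t: 21.28
eef_pos: [429.3, -391.0, 203.9]
tcp_rot: [1.905, 1.571, -1.202]
ft_force: [-0.1, 4.3, -8.4]
opening: 0.319
```

Call:
step_arm(
  steps=[
    [-0.04,0,0,0],
    [-0.04,0,0,0],
    [-0.04,0,0,0],
    [-0.02,0,0,0],
    [0,0,0,0],
  ],
)

```text
t: 21.9
eef_pos: [429.4, -391.1, 210.7]
tcp_rot: [-0.085, 1.571, 3.091]
ft_force: [-0.6, 4.5, -9.0]
opening: 0.313
```

Call:
step_arm(
  steps=[
    [-0.02,0,0,0],
    [-0.02,0,0,0],
    [0,0,0,0],
  ],
)

```text
t: 22.28
eef_pos: [429.2, -391.0, 211.1]
tcp_rot: [-0.765, 1.569, 2.411]
ft_force: [2.0, 1.1, -25.7]
opening: 0.314
```

Call:
step_arm(
  steps=[
    [0,0,0,0],
    [0,0,0,0],
    [0,0,0,0],
    [0,0,0,0],
  ],
)

```text
t: 22.78
eef_pos: [429.2, -391.0, 211.2]
tcp_rot: [-0.774, 1.569, 2.402]
ft_force: [3.1, 0.8, -25.8]
opening: 0.316
```

```bash
python3 - <<'E'
from chk import *
s=state();np.set_printoptions(precision=3,suppress=True)
print(s['t'],s['eef_pos'],s['ft_force'],s['opening'])
im2=read_camera('scene')[:,:,::-1];cv2.imwrite('pics/s10.png',im2);crop(im2,280,60,430,240,3.3,'pics/s10z.png')
im2=read_camera('side')[:,:,::-1];cv2.imwrite('pics/d10.png',im2);crop(im2,140,150,340,300,4,'pics/d10z.png')
im2=read_camera('wrist')[:,:,::-1];cv2.imwrite('pics/w10.png',im2)
E
```

```text
22.775 [ 429.18  -391.031  211.165] [  3.079   0.78  -25.836] 0.3157038573766965
```

View pics/s10.png

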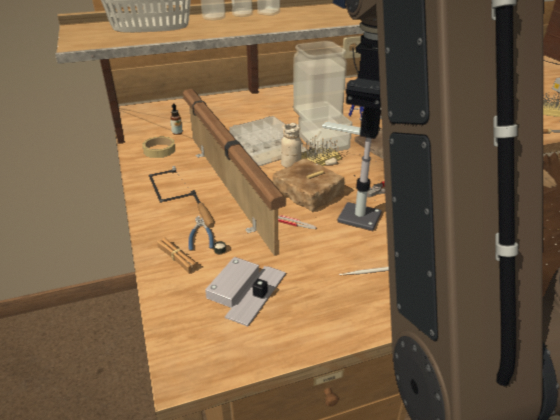

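View pics/s10z.png

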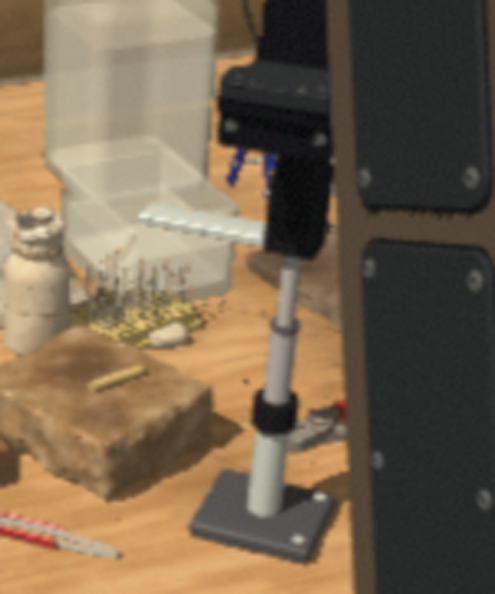

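View pics/d10z.png

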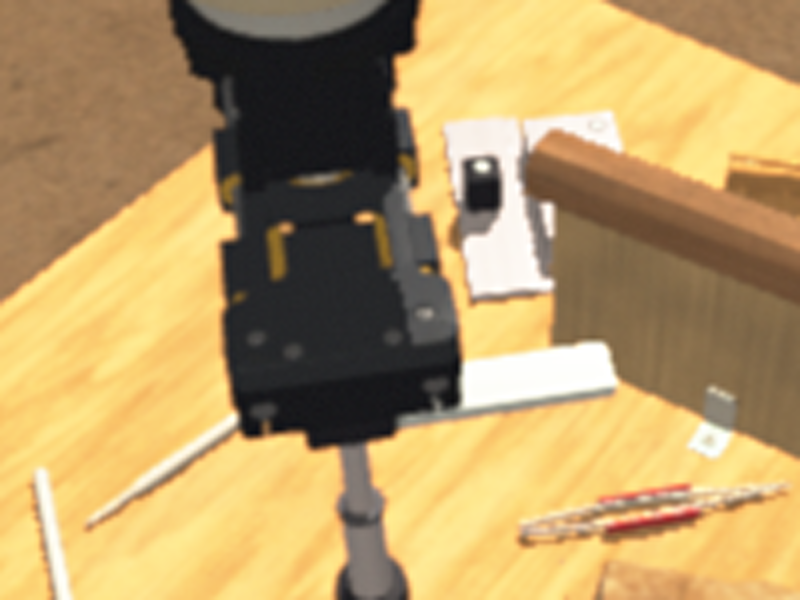

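View pics/w10.png

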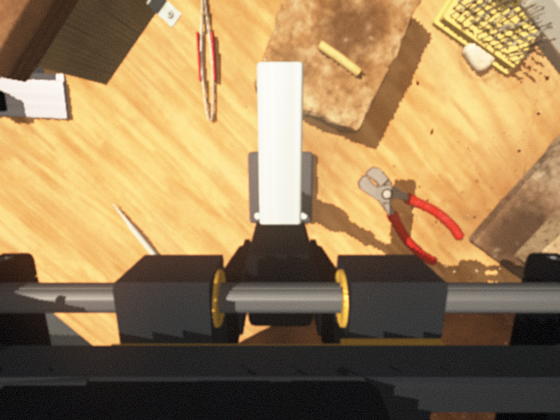

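```bash
python3 -c "
from cell import *
print(job_done()); s=state(); print(s['t'],s['eef_pos'],s['ft_force'],s['opening'])"
```

```text
the job is handed in; nothing more can be done
None
the job is handed in; nothing more can be done
```

I laid the straightedge against the block's robot-facing long face and let go of it. I then drew the lamp out to its second stop and handed in at about 23 s, still holding it with the button pressed.

**Straightedge:** It went up to the face until contact at about 9 N, then I released it. The wrist picture gives its edge at 89.61°, against 89.65° for the block face. It is centred to within about 1–2 mm. It still looked in place against the block in the last pictures.

**Lamp:**
- **Lift:** The arm rose 110.5 mm from the grasp, and the downward pull jumped from 9 N to 26 N at the end. Both sections are visibly out.
- **Hold:** Position and force stayed steady for 0.5 s before I handed in.
- **Button:** The opening read about 30 mm, against the 31 mm given for pressed, so I take the button as fully in.
- **Slip:** The grip had not slipped in the wrist view.

**What disagreed:** The fingertips really sit about 30 mm short of the reported TCP. My first grasp therefore closed above the knob, and feeling for the knob's top to measure the offset pressed on it with 48 N from the fingertips. The limit given is 40 N for the arm or the gripper's body, and I don't know whether a fingertip press counts towards it. Wrist force stayed well under 120 N, and a fresh measurement showed the straightedge had not moved. I corrected for the offset from then on.

The tweezers and scribe show no movement in the pictures, and no move of mine came near the ring clamp or cup.

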